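# Close the valve and pump up the pellet press

### The job

Bring the little hand-pumped pellet press up to pressure: push its release-valve lever round from open (pointing to the front, towards you) to closed (a quarter turn clockwise seen from above), then press the black palm knob of the pump fully down and let it spring back, again and again, until the slanting pressure pin stands fully out of its sleeve, about 2 cm, with the groove at its foot showing. The pin first comes only part-way out, which is not enough. Work by pushing alone, never pull the knob up or touch the pin, leave the knob up and the valve closed, and do not disturb the vials, dish and forceps around the press.

Things in the scene. Friction and masses are not known exactly. Their poses are not given: they have to be found in the camera images.
- press: Bench pellet press, fixed: grey casting 190 (x) x 280 (y) x 40 mm high, origin under its middle, -x side is the front (faces the robot at yaw 0). In its frame (mm): pump axis (0, -85); valve pivot (-45, 70); pin sleeve leaves the deck at (-68, -15), slanting 45 deg up and forward (-x); two-column frame 46 x 140, 182 high, centred at (45, 45), with a steel die: not to be handled.
- knob_top (a point): Top centre of the pump's black mushroom palm knob (54 mm wide, 23 mm high, top nearly flat for 28 mm), 135 mm above the table at rest. Moves with the plunger.
- plunger (a joint): Pump travel in m: 0 up (rest), positive when pressed, 0.022 bottom stop. Spring 600 N/m, no preload, plus 2-3 N of pumping (about 15 N at the bottom); springs back to within 1 mm of 0 in about 0.3 s. A stroke of 19 mm or more counts in full, 10-18 mm about half, less nothing; between strokes let the knob come right up. It could be pulled up to -0.008: wrong.
- valve_pivot (a point): Pivot of the release valve, at lever height: 66 mm above the table, 26 mm above the deck. Fixed to the press; upright axis.
- lever_end (a point): Free end of the release-valve lever's axis line, 72 mm from the pivot, at the same height. The lever is a level round bar, its outer 37 mm a black grip 13 mm thick; a 15 N push is never needed (about 1.5 N at the end).
- valve_lever (a joint): Lever angle in rad: 0 fully open (points to the press's front, -x), grows clockwise seen from above, 1.57 points to the press's left (+y), stop at 1.60. Starts at 0 to 0.35 and stays where it is left. With the valve open, pumping has no effect.
- pin (a joint): How far the pressure pin is out, in m: 0 in (its head sits in the sleeve's mouth), about 0.007 part-way, 0.020 fully out. It jumps from one to the next as pressure builds, after 3 to 6 full strokes in all (a different number each time), and stays. Further strokes change nothing.
- pin_tip (a point): Centre of the outer end face of the bright steel pressure pin (14 mm thick; head 19 mm wide, 5 mm thick). It slides along the 45 degree slant of its dark 28 mm wide sleeve, whose mouth is 18 mm along the slant from the deck; when in, the head stands 2.5 mm proud of the mouth; when fully out, a narrow groove shows at the pin's foot.
- petri_a: Glass petri dish, 89 mm wide, 18 mm high, loose, in front of the press; origin under its centre.
- vial_0: White vial with black cap, 27 mm wide, 50 mm high, loose, right of the press; origin under its centre.
- vial_1: White vial with pale cap, same size, loose, right of the press; origin under its centre.
- vial_2: White vial with black cap, same size, loose, just in front of the press; origin under its centre.
- forceps: Steel forceps, 124 mm long, 9 mm high, loose on the table left of the press; origin under their centre.

How it is judged:
On the way, in this order (a step that is already met when the one before it is completed fails the run):
1. the release valve is closed (value of joint valve_lever above 1.35 rad), for 0.1 s.
2. the pump has been worked until the pin is fully out (value of joint pin above 0.018 m), for 0.1 s.
At the end, for the whole second after the job is handed in: The pin is out by more than 18 mm (of 20), the release valve stands closed (over 1.35 rad) and the knob is back up (within 3 mm of rest) (value of joint pin above 0.018 m and value of joint valve_lever above 1.35 rad and value of joint plunger between -0.003 and 0.003 m); the robot touches nothing.
It fails at once if the pump knob is pulled up by more than 4 mm (value of joint plunger below -0.004 m).
It fails at once if the pressure pin is touched (contact force between any of the fingers, the arm and pin above 0.5 N).
It fails at once if a vial, the dish or the forceps is lifted, tipped or moved by more than 20 mm (distance of any of petri_a, vial_0, vial_1, vial_2, forceps from where it was at the start of the episode above 0.02 m or angle between any of vial_0, vial_1, vial_2's own z axis and vertical above 0.5 rad).
It also fails if it takes over 64 s, if anything falls off the work surface, if the arm or the gripper's body presses on something with over 40 N, if the wrist force passes 120 N, or if a joint passes its speed limit or range.

### The arm

A 6-joint arm with a two-finger parallel gripper is mounted at the origin on a cart in front of the work surface, level with it; the furniture and walls round the work are solid. World frame = base frame: x ahead of the robot, y to its left, z up, the work surface at z = 0. Lengths are in m, angles in rad, forces in N, time in s.
With the tool pointing down it reaches from about 0.4 to 0.825 m from the base axis. Payload 7 kg.
Tool frame: the origin (TCP) lies midway between the tips of the shut fingers; the grasp point (between the pads) lies env.grasp_offset behind it (env.grasp_offset is the distance from the TCP to the grasp point, in m); z points along the fingers, x is the direction in which the jaws open and shut, and the axes are right-handed (so a half turn about z gives the same grasp; the last joint's range is limited). The gripper opens to 88 mm and grips with 3 to 60 N. Pads are 19 mm wide; open, the fingers measure 130 mm over their backs; the gripper's body (78 mm by 193 mm) begins 47 mm behind the grasp point.
Start: joints at [1.591, 0.359, 0.012, 0, -1.224, -0.288], TCP at [0.179, 0.651, 0.227] pointing down, gripper open.
Joint ranges: [-3.07, 3.07], [-1.43, 2.12], [-1.02, 1.25], [-3.03, 1.67], [-3.05, -0], [-3.03, 3.03]. Speed limits (rad/s): [2.39, 2.39, 3.01, 3.14, 3.14, 3.14].

### API

Orientations are given as a rotation vector (axis times angle).
In Python, from workcell import env, vision gives the robot as it stands.
- The arm moves only by the tool arm_command, never from a script. Its arguments are lists of equal length, an entry for each row: "travel": the shift along the tool's x, y, z in m, a list of three; "spin": the turn about the tool's z in degrees. A call has 1 to 5 rows; each row shifts and turns the commanded pose from where the row before left it, along the tool's axes as they then stand; what a row does not reach is not made up. A row lasts 1/10 s, in which the tool goes at most 50 mm and 8.59 degrees, less where a joint would pass 70% of its speed; a pose out of reach is approached as far as the arm can. A call is refused whole if a number of a shift passes 0.05 or a number of a turn 8.59, either way. A call with a gripper value outside its range is refused whole. "fingers" is the opening, from 0 (shut) to 1 (fully open), set as the call begins (left out, the last holds). The fingers move at their own pace and stop on an object; "grip_force" is the grip in N (left out, the last holds). Time passes only in rows, so rows that do not move let the fingers close. It gives the time, the measured TCP pose, the force and the opening at its end, in the units of the state.
- env.sense(): the state, without advancing time (a new reading comes with each control period).
- vision.read_camera(name): name is "side" or "top" or "wrist"; returns (picture, depth): 384x512x3 uint8, blue, green, red; 384x512 float32, m along the optical axis (not along the pixel's ray), 0 where there is no reading.
- vision.calibration(name): a dict with "fx", "fy", "cx", "cy" (pixels), "D" ([k1, k2, p1, p2, k3] as OpenCV has them; the pictures are not rectified), "R" (3x3) and "t" (3): a world point X has camera coordinates R X + t. Camera axes: x right, y down, z forward; pixel columns grow to the right and rows downward; lengths in m; the calibration is good to about 2 mm. A picture is of the moment at which its call begins: read the wrist's pose just before it. calibration takes no time and is no camera call; for the wrist camera it gives the pose at the moment of the call.
- env.sign_off(): hands the job in, once; it reports no verdict.
Trained networks look in the newest picture that a camera, given by its name, has taken for a name from the list of things; names that differ only in an ending like _2 or _b are one class to them, and where a whole thing is asked for, a point or a joint stands for the part that bears it (a point fixed in the world has none). Each returns a list of dicts, best first, with "score" (0 to 1); they miss things now and then, are a little off and sometimes report something else, mostly with a low value. They report only what shows in the picture. A call takes as long as a camera call.
- vision.spot_in(camera, name): "position" ([x, y, z] in m, in world coordinates, good to about 4 mm: the middle of the surface that is visible of it).
- vision.spot_point(camera, name): "position" ([x, y, z] in m, in world coordinates, good to about 4 mm: a listed point, or the origin of a listed thing).
The state is a dict: "t": time; "joints": joint angles; "qd": joint speeds; "effort": joint torques, N m; "tcp_pos": TCP position; "ee_rot": TCP orientation; "contact_force": force on the tool from outside, world axes, zero at the start; "wrist_torque": the same for the moment, N m; "grip_width": finger opening in m.
Only numpy, scipy, OpenCV 4.12 (cv2) and the standard library are available. Lean on these libraries where they do the work, as an engineer would, in place of code of your own. Each camera call takes 0.05 s, during which the arm holds its last target. There are 200 camera calls.

## Working session

There is one attempt and no reset: what is moved stays moved. The work goes in short steps, Python scripts to look and compute and a tool call to move; the robot and the scene stay as the last step left them, time stands still between calls to the robot, and variables do not carry over. Pictures are saved under pics/ and viewed, about 8 in all and at most 12, crops included, and the job is handed in when it is done.

Besides the shell and the picture viewer there is one more tool, called after "Emit:" as name(argument=value, ...) on one line, values as JSON. arm_command: Moves the arm, as the interface text tells. Its arguments: {"type":"object","properties":{"travel":{"type":"array","items":{"type":"array","items":{"type":"number"}}},"spin":{"type":"array","items":{"type":"number"}},"fingers":{"type":"number"},"grip_force":{"type":"number"}},"required":["travel","spin"]}

```bash
mkdir -p pics; python3 - <<'E'
from workcell import env, vision
import cv2,numpy as np
s=env.sense();print(s['t'],s['tcp_pos'],s['ee_rot'],s['contact_force'],s['grip_width'],env.grasp_offset)
ims=[]
for c in("top","side"):
    p,d=vision.read_camera(c);ims.append(p)
    k=vision.calibration(c);print(c,np.round(-k['R'].T@k['t'],3))
    for n in("press","knob_top","valve_pivot","lever_end","pin_tip","petri_a","vial_0","vial_1","forceps"):
        print(c,n,[(np.round(r['position'],3).tolist(),round(r['score'],2)) for r in vision.spot_point(c,n)[:4]])
cv2.imwrite('pics/top.png',ims[0]);cv2.imwrite('pics/side.png',ims[1])
print(env.sense()['t'])
E
```

```text
0.0 [0.1785016  0.65045367 0.22558708] [ 1.90410409e+00 -2.49720856e+00  1.82503963e-03] [ 0.54895625 -0.10165628 -0.21553161] 0.08755006035598578 0.0188
top [0.386 0.08  0.952]
top press [([0.63, 0.111, -0.001], 0.89)]
top knob_top [([0.626, 0.028, 0.137], 0.73), ([0.583, 0.183, 0.066], 0.66)]
top valve_pivot [([0.584, 0.182, 0.066], 0.56)]
top lever_end [([0.51, 0.199, 0.061], 0.69)]
top pin_tip [([0.542, 0.095, 0.059], 0.56)]
top petri_a [([0.458, 0.028, 0.005], 0.58)]
top vial_0 [([0.579, -0.07, 0.001], 0.61), ([0.66, -0.07, -0.002], 0.55), ([0.468, 0.101, -0.002], 0.52)]
top vial_1 [([0.579, -0.07, 0.001], 0.61), ([0.66, -0.07, -0.002], 0.55), ([0.468, 0.101, -0.002], 0.52)]
top forceps [([0.65, 0.287, -0.002], 0.6), ([0.66, -0.072, -0.0], 0.26)]
side [ 0.204 -0.452  0.666]
side press [([0.624, 0.113, 0.002], 0.82), ([0.51, 0.192, 0.067], 0.54)]
side knob_top [([0.626, 0.029, 0.134], 0.59)]
side valve_pivot [([0.584, 0.18, 0.069], 0.72)]
side lever_end [([0.51, 0.193, 0.068], 0.6)]
side pin_tip [([0.546, 0.094, 0.052], 0.44)]
side petri_a [([0.468, 0.026, 0.002], 0.62), ([0.466, 0.104, -0.001], 0.24)]
side vial_0 [([0.465, 0.105, -0.0], 0.74), ([0.581, -0.062, 0.0], 0.69), ([0.658, -0.073, -0.002], 0.66)]
side vial_1 [([0.465, 0.105, -0.0], 0.74), ([0.581, -0.062, 0.0], 0.69), ([0.658, -0.073, -0.002], 0.66)]
side forceps [([0.654, 0.292, -0.005], 0.46)]
1.0
```

View pics/top.png

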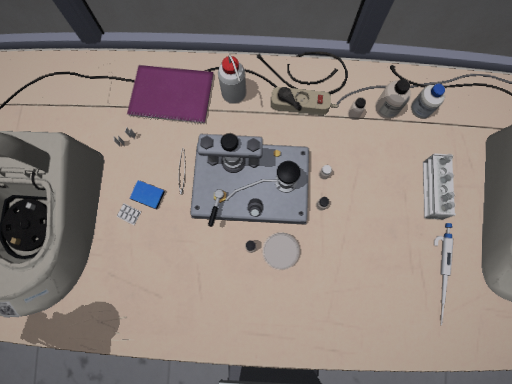

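View pics/side.png

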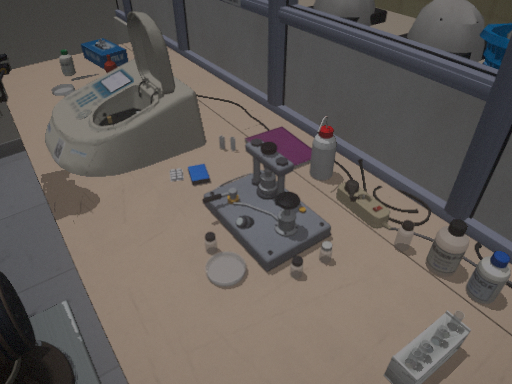

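The scene agrees in both views. Press yaw is about -1°, the pivot is near (.584, .181), the lever is at about 0.2 rad, and the knob is at (.626, .0285, .135). In the top picture the knob is at px (289,172), the lever end at (212,222), vial_2 at (251,246), and the dish at (281,251). The centrifuge is on the left, so I'll come in along the front edge.

Emit:
arm_command(travel=[[0,0,0],[0,0,0],[0.04,0,0],[0.05,0,0],[0.05,0,0]], spin=[-7.67,-7.67,0,0,0], fingers=0)

```text
t: 1.5
tcp_pos: [0.1786, 0.5093, 0.2258]
ee_rot: [2.221, -2.221, 0.001]
contact_force: [0.5, 0.6, 0.2]
grip_width: 0.053
```

Emit:
arm_command(travel=[[0.05,0,0],[0.04,-0.02,0],[0.04,-0.03,0],[0.04,-0.04,0],[0.03,-0.04,0]], spin=[0,0,0,0,0])

```text
t: 2.0
tcp_pos: [0.3044, 0.3138, 0.2275]
ee_rot: [-2.222, 2.218, 0.002]
contact_force: [1.1, 2.2, -0.2]
grip_width: 0.0133
```

Emit:
arm_command(travel=[[0.035,-0.045,0],[0.035,-0.045,0],[0.035,-0.045,0],[0.035,-0.045,0],[0.02,-0.028,0]], spin=[0,0,0,0,0])

```text
t: 2.5
tcp_pos: [0.4918, 0.1705, 0.2268]
ee_rot: [-2.22, 2.223, -0.0]
contact_force: [-1.0, 0.4, -0.2]
grip_width: 0.0002
```

```bash
python3 - <<'E'
from workcell import env, vision
import cv2,numpy as np
p,d=vision.read_camera("wrist");print(env.sense()['tcp_pos'])
cv2.imwrite('pics/w1.png',p)
for n in("valve_pivot","lever_end","pin_tip"):
    print(n,[(np.round(r['position'],3).tolist(),round(r['score'],2)) for r in vision.spot_point("wrist",n)[:2]])
E
```

```text
[0.49424267 0.1691296  0.22635062]
valve_pivot [([0.582, 0.181, 0.065], 0.9)]
lever_end [([0.51, 0.195, 0.068], 0.7)]
pin_tip [([0.546, 0.096, 0.055], 0.68), ([0.662, -0.07, -0.003], 0.51)]
```

View pics/w1.png

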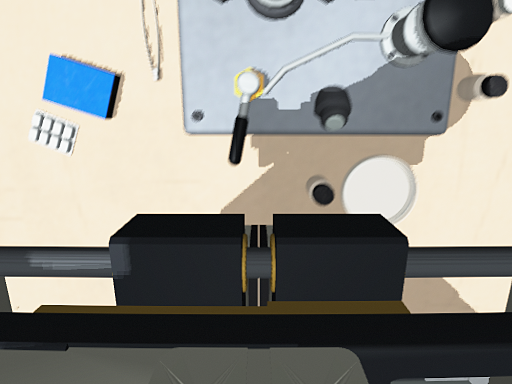

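The wrist view shows the lever's black grip from px (241,115) to (235,162), the pivot at (249,83), the pin at (333,105) and the pipe behind it. That puts the lever at about 0.19 rad. I'll descend on its right side.

Emit:
arm_command(travel=[[0.021,-0.021,0],[0,0,0.04],[0,0,0.04],[0,0,0.04],[0,0,0]], spin=[0,0,0,0,0])

```text
t: 3.2
tcp_pos: [0.5069, 0.1507, 0.1023]
ee_rot: [2.216, -2.215, -0.004]
contact_force: [-0.9, -0.3, 0.2]
grip_width: 0.0009
```

Emit:
arm_command(travel=[[0,0,0.025],[0,0,0.025],[0,0,0]], spin=[0,0,0])

```text
t: 3.5
tcp_pos: [0.5096, 0.1519, 0.056]
ee_rot: [2.22, -2.218, -0.001]
contact_force: [-0.5, 0.2, -0.4]
grip_width: 0.0004
```

Emit:
arm_command(travel=[[-0.0125,-0.005,0],[-0.011,-0.003,0],[-0.011,-0.004,0],[-0.009,-0.007,0],[-0.009,-0.008,0]], spin=[0,0,0,0,0])

```text
t: 4.0
tcp_pos: [0.5384, 0.2054, 0.0572]
ee_rot: [-2.222, 2.22, -0.0]
contact_force: [-0.2, -2.1, 0.5]
grip_width: 0.0005
```

Emit:
arm_command(travel=[[-0.005,-0.008,0],[-0.004,-0.007,0],[-0.002,-0.008,0],[-0.002,-0.007,0],[0,0,0]], spin=[0,0,0,0,0])

```text
t: 4.5
tcp_pos: [0.5651, 0.2161, 0.0558]
ee_rot: [2.216, -2.218, -0.004]
contact_force: [-14.5, 1.5, 8.5]
grip_width: 0.0007
```

```bash
python3 - <<'E'
from workcell import env, vision
import cv2,numpy as np
for c in("top","side","wrist"):
    p,d=vision.read_camera(c);
    if c=="wrist": cv2.imwrite('pics/w2.png',p)
    for n in("valve_pivot","lever_end"):
        print(c,n,[(np.round(r['position'],3).tolist(),round(r['score'],2)) for r in vision.spot_point(c,n)[:2]])
print(env.sense()['tcp_pos'],env.sense()['contact_force'])
E
```

```text
top valve_pivot [([0.582, 0.181, 0.066], 0.67)]
top lever_end []
side valve_pivot [([0.582, 0.18, 0.062], 0.85)]
side lever_end []
wrist valve_pivot [([0.58, 0.181, 0.065], 0.6)]
wrist lever_end [([0.583, 0.255, 0.064], 0.66), ([0.646, 0.29, -0.0], 0.62)]
[0.56507582 0.21612572 0.0558414 ] [-13.1803827    0.73843413   6.60926958]
```

The lever is against its stop: the end is at (.583, .255), which is about 1.57 rad, with 14 N of reaction. I'll back off, go up and cross to the knob.

Emit:
arm_command(travel=[[0,0.012,0],[0,0,-0.04],[0,0,-0.05],[0,0,-0.05],[0.03,0,-0.02]], spin=[0,0,0,0,0])

```text
t: 5.45
tcp_pos: [0.5587, 0.1899, 0.2223]
ee_rot: [-2.218, 2.212, -0.005]
contact_force: [0.2, -0.0, 0.1]
grip_width: -0.0
```

Emit:
arm_command(travel=[[0.04,-0.015,0],[0.04,-0.02,0],[0.04,-0.02,0],[0.03,-0.015,0],[0,0,0]], spin=[0,0,0,0,0])

```text
t: 5.95
tcp_pos: [0.6274, 0.0336, 0.2163]
ee_rot: [-2.217, 2.226, -0.002]
contact_force: [-0.1, 0.0, -0.0]
grip_width: 0.0005
```

```bash
python3 - <<'E'
from workcell import env, vision
import cv2,numpy as np
for c in("top","side","wrist"):
    p,d=vision.read_camera(c);
    if c=="wrist": cv2.imwrite('pics/w3.png',p)
    for n in("lever_end","knob_top"):
        print(c,n,[(np.round(r['position'],3).tolist(),round(r['score'],2)) for r in vision.spot_point(c,n)[:2]])
s=env.sense();print(s['tcp_pos'],s['contact_force'],s['joints'])
E
```

```text
top lever_end []
top knob_top [([0.623, 0.03, 0.137], 0.77)]
side lever_end [([0.58, -0.063, -0.001], 0.75), ([0.583, 0.255, 0.065], 0.68)]
side knob_top [([0.623, 0.026, 0.132], 0.59)]
wrist lever_end [([0.584, 0.255, 0.068], 0.59)]
wrist knob_top []
[0.62566326 0.03810065 0.21677689] [-0.54729737  0.33863573 -0.30154808] [ 3.71804225e-01  2.86201524e-01 -1.15154195e-01  1.20812808e-05
 -1.16902227e+00  1.20016590e+00]
```

View pics/w3.png

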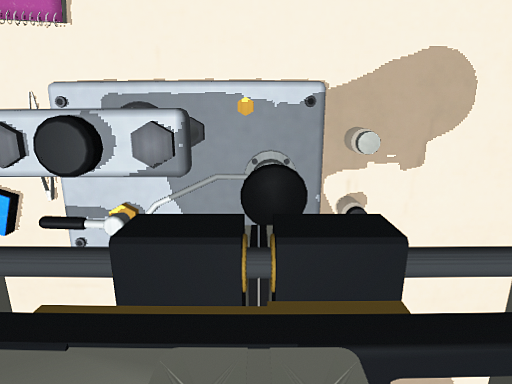

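The picture shows the lever (px 40–120, row 222) closed, pointing left. Next I turn the tool 90° so its body clears the frame.

Emit:
arm_command(travel=[[0,0,0],[0,0,0],[0,0,0],[0,0,0],[0,0,0]], spin=[8.5,8.5,8.5,8.5,8.5])

```text
t: 6.9
tcp_pos: [0.6257, 0.0378, 0.2167]
ee_rot: [-1.257, 2.879, -0.0]
contact_force: [-0.2, 0.8, 0.2]
grip_width: 0.0004
```

Emit:
arm_command(travel=[[0,0,0],[0,0,0],[0,0,0],[0,0,0],[0,0,0]], spin=[8.5,8.5,8.5,8.5,8.5])

```text
t: 7.4
tcp_pos: [0.6257, 0.0378, 0.2167]
ee_rot: [-0.129, 3.139, 0.0]
contact_force: [0.2, -0.2, -0.5]
grip_width: 0.0005
```

Emit:
arm_command(travel=[[0,0,0.02],[0,-0.009,0.02],[0,0,0.01],[0,0,0],[0,0,0]], spin=[5,0,0,0,0])

```text
t: 7.9
tcp_pos: [0.6262, 0.0287, 0.1672]
ee_rot: [-0.001, 3.141, -0.0]
contact_force: [-1.0, -0.8, -0.0]
grip_width: 0.0007
```

Emit:
arm_command(travel=[[0,0,0.025],[0,0,0.012],[0,0,0.01],[0,0,0.007],[0,0,0]], spin=[0,0,0,0,0])

```text
t: 8.4
tcp_pos: [0.6265, 0.0288, 0.1142]
ee_rot: [-0.002, 3.14, -0.0]
contact_force: [-4.3, 1.6, 12.7]
grip_width: 0.0006
```

Emit:
arm_command(travel=[[0,0,0.001],[0,0,0.001],[0,0,0]], spin=[0,0,0])

```text
t: 8.7
tcp_pos: [0.6265, 0.0288, 0.1134]
ee_rot: [-0.002, 3.139, 0.0]
contact_force: [-6.1, 3.0, 15.2]
grip_width: 0.0005
```

Emit:
arm_command(travel=[[0,0,-0.015],[0,0,-0.018],[0,0,0],[0,0,0],[0,0,0]], spin=[0,0,0,0,0])

```text
t: 9.2
tcp_pos: [0.6254, 0.0282, 0.143]
ee_rot: [-0.0, -3.141, 0.0]
contact_force: [-0.7, -0.3, -0.6]
grip_width: 0.0006
```

Emit:
arm_command(travel=[[0,0,0.018],[0,0,0.01],[0,0,0.006],[0,0,0],[0,0,0]], spin=[0,0,0,0,0])

```text
t: 9.7
tcp_pos: [0.6275, 0.0284, 0.1128]
ee_rot: [-0.002, 3.138, -0.001]
contact_force: [-5.4, 0.6, 23.2]
grip_width: 0.0004
```

Emit:
arm_command(travel=[[0,0,-0.015],[0,0,-0.019],[0,0,0],[0,0,0],[0,0,0]], spin=[0,0,0,0,0])

```text
t: 10.2
tcp_pos: [0.625, 0.0281, 0.1422]
ee_rot: [-0.0, -3.139, 0.001]
contact_force: [-1.0, -0.6, -0.6]
grip_width: 0.0001
```

Emit:
arm_command(travel=[[0,0,0.018],[0,0,0.01],[0,0,0.006],[0,0,0],[0,0,0]], spin=[0,0,0,0,0])

```text
t: 10.7
tcp_pos: [0.6272, 0.0283, 0.1127]
ee_rot: [-0.002, 3.138, -0.001]
contact_force: [-6.2, 2.0, 25.8]
grip_width: 0.0008
```

Emit:
arm_command(travel=[[0,0,-0.015],[0,0,-0.019],[0,0,0],[0,0,0],[0,0,0]], spin=[0,0,0,0,0])

```text
t: 11.2
tcp_pos: [0.6249, 0.028, 0.1421]
ee_rot: [-0.001, -3.139, 0.001]
contact_force: [1.3, 0.2, -0.6]
grip_width: 0.0004
```

```bash
cat > look.py <<'E'
from workcell import env, vision
import cv2,numpy as np,sys
ims=[]
for c in("top","side"):
    p,d=vision.read_camera(c);k=vision.calibration(c)
    K=np.array([[k['fx'],0,k['cx']],[0,k['fy'],k['cy']],[0,0,1]])
    uv=cv2.projectPoints(np.array([[.55,.095,.055]]),cv2.Rodrigues(k['R'])[0],np.array(k['t']),K,np.array(k['D']))[0].ravel()
    u,v=uv.astype(int);ims.append(cv2.resize(p[v-32:v+33,u-32:u+33],(390,390),interpolation=cv2.INTER_CUBIC))
    for n in("pin_tip","knob_top","lever_end"):
        print(c,n,[(np.round(r['position'],3).tolist(),round(r['score'],2)) for r in vision.spot_point(c,n)[:2]])
cv2.imwrite('pics/%s.png'%sys.argv[1],np.hstack(ims));s=env.sense();print(s['t'],s['tcp_pos'],s['contact_force'])
E
python3 look.py p1
```

```text
top pin_tip [([0.538, 0.098, 0.062], 0.61)]
top knob_top [([0.627, 0.03, 0.137], 0.65)]
top lever_end []
side pin_tip [([0.539, 0.099, 0.059], 0.51)]
side knob_top [([0.624, 0.028, 0.133], 0.88), ([0.628, 0.112, 0.001], 0.74)]
side lever_end [([0.584, 0.254, 0.067], 0.58)]
11.6 [0.62575989 0.02823878 0.14333942] [ 0.12552844  0.61935876 -1.17567992]
```

View pics/p1.png

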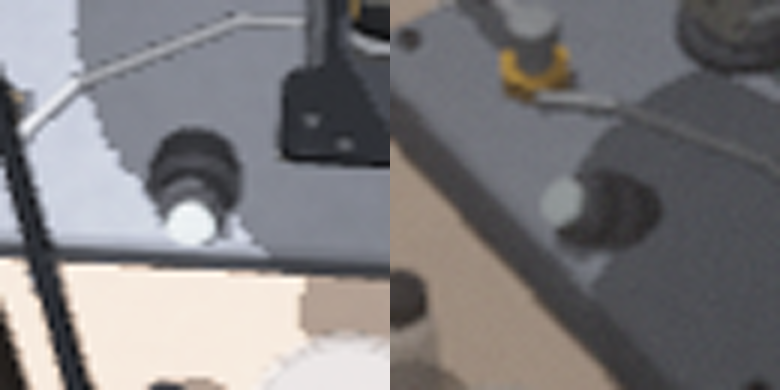

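Bottom stop is now confirmed (over 23 N). The pin tip moved from (.544, –, .055) to (.5385, –, .060), about 7 mm, so it is only part-way out. I'll do three more strokes, since extra ones change nothing.

Emit:
arm_command(travel=[[0,0,0.018],[0,0,0.01],[0,0,0.006],[0,0,0],[0,0,0]], spin=[0,0,0,0,0])

```text
t: 12.1
tcp_pos: [0.6279, 0.0285, 0.1128]
ee_rot: [-0.002, 3.137, 0.0]
contact_force: [-2.8, -0.4, 18.2]
grip_width: 0.0003
```

Emit:
arm_command(travel=[[0,0,-0.015],[0,0,-0.019],[0,0,0],[0,0,0],[0,0,0]], spin=[0,0,0,0,0])

```text
t: 12.6
tcp_pos: [0.6252, 0.0281, 0.1427]
ee_rot: [-0.001, -3.14, 0.0]
contact_force: [-0.9, 0.1, -0.8]
grip_width: 0.0007
```

Emit:
arm_command(travel=[[0,0,0.018],[0,0,0.01],[0,0,0.006],[0,0,0],[0,0,0]], spin=[0,0,0,0,0])

```text
t: 13.1
tcp_pos: [0.6273, 0.0283, 0.1128]
ee_rot: [-0.002, 3.138, -0.001]
contact_force: [-6.2, 1.0, 23.6]
grip_width: 0.0002
```

Emit:
arm_command(travel=[[0,0,-0.015],[0,0,-0.019],[0,0,0],[0,0,0],[0,0,0]], spin=[0,0,0,0,0])

```text
t: 13.6
tcp_pos: [0.625, 0.0281, 0.1422]
ee_rot: [-0.001, -3.139, 0.001]
contact_force: [0.7, -0.0, -0.4]
grip_width: 0.0006
```

Emit:
arm_command(travel=[[0,0,0.018],[0,0,0.01],[0,0,0.006],[0,0,0],[0,0,0]], spin=[0,0,0,0,0])

```text
t: 14.1
tcp_pos: [0.6272, 0.0283, 0.1127]
ee_rot: [-0.002, 3.138, -0.001]
contact_force: [-7.3, 1.4, 24.2]
grip_width: 0.0004
```

Emit:
arm_command(travel=[[0,0,-0.015],[0,0,-0.035],[0,0,-0.03],[0,0,0],[0,0,0]], spin=[0,0,0,0,0])

```text
t: 14.6
tcp_pos: [0.6256, 0.0283, 0.1891]
ee_rot: [-0.0, -3.141, -0.001]
contact_force: [-0.2, 0.0, -0.1]
grip_width: 0.0007
```

```bash
python3 look.py p2
```

```text
top pin_tip [([0.529, 0.095, 0.075], 0.39)]
top knob_top [([0.626, 0.026, 0.138], 0.69), ([0.576, -0.066, 0.003], 0.68)]
top lever_end []
side pin_tip [([0.529, 0.095, 0.07], 0.57)]
side knob_top [([0.624, 0.027, 0.136], 0.64)]
side lever_end [([0.625, 0.11, 0.001], 0.7), ([0.584, 0.253, 0.067], 0.42)]
15.0 [0.6255987  0.02816166 0.18884459] [-0.06709149 -0.52927067 -1.1432611 ]
```

View pics/p2.png

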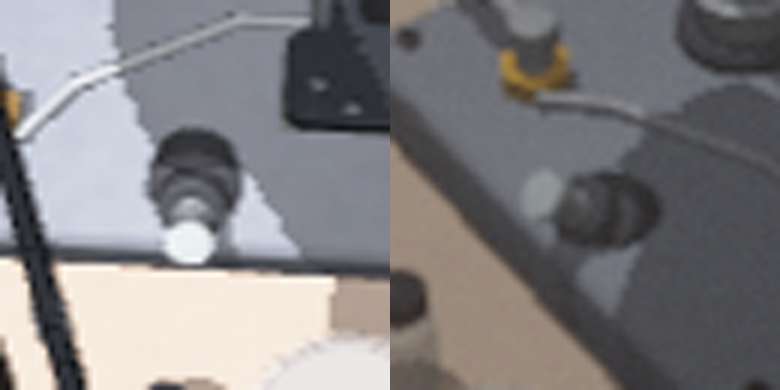

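The tip is now at (.529, .095, .072), about 20 mm along the slant from its start, with the neck showing at px (190,210). The knob is up at about 136 mm, the lever is closed and the tool is clear, so I'm handing in.

```bash
python3 -c "
from workcell import env;print(env.sign_off());print(env.sense()['t'])"
```

```text
the job is handed in; nothing more can be done
None
the job is handed in; nothing more can be done
```

The press is up to pressure and I handed the job in at about 15 s of the 64 s allowed; the sign-off gives no verdict.

I pushed the valve lever from about 0.19 rad round to its stop. I then pumped six strokes with the shut fingers, letting the knob come up each time.

What the last checks showed:
- **Pin:** the tip moved from about (.544, .095, .055) to (.529, .095, .072). That is 20–23 mm along the slant, so fully out. It stood part-way, about 7 mm out, after three strokes.
- **Valve:** the lever end is at (.584, .253), about 1.57 rad, which is closed. Only the side camera saw it in the last two looks, and the network's first answer there was a wrong one.
- **Knob:** it is up, at about 136–138 mm against 135 mm at rest.
- **Clearance:** the tool is about 5 cm above the knob with no contact force.
- **Vials, dish and forceps:** I did not measure these again at the end. The arm's path stayed clear of them.
- **Strokes:** the first stroke went to about 21–22 mm without a clear bottom stop. The later ones read 18–26 N at the bottom.

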